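Set up the pour-over stand: scale home, dripper over the cup

ROBOT

A 6-joint arm with a two-finger parallel gripper is mounted at the origin on a cart in front of the work surface, level with it; the furniture and walls round the work are solid. World frame = base frame: x ahead of the robot, y to its left, z up, the work surface at z = 0. Lengths are in m, angles in rad, forces in N, time in s.
With the tool pointing down it reaches from about 0.35 to 0.975 m from the base axis. Payload 4.9 kg.
Tool frame: the origin (TCP) lies on the mounting face of the last link; the fingertips stand 173 mm ahead of it and the grasp point (between the pads) lies 155 mm ahead of it; z points along the fingers, y is the line along which they close (so a half turn about z gives the same grasp; the last joint's range is limited). The gripper opens to 85 mm and grips with 20 to 120 N. Pads are 22 mm wide; open, the fingers measure 114 mm over their backs; the gripper's body (76 mm by 85 mm) begins 54 mm behind the grasp point. The pads swing forward as they close: fully open they stand 13 mm farther back than shut.
Start: joints at [-1.231, 0.053, 1.613, -0, 1.476, -0.119], TCP at [0.277, -0.56, 0.405] pointing down, gripper open.
Joint ranges: [-3.01, 3.01], [-1.01, 2.22], [0.06, 2.58], [-1.02, 4.17], [0.09, 2.62], [-3.14, 3.14]. Speed limits (rad/s): [2.57, 2.57, 3.14, 3.14, 3.14, 3.14].

INTERFACE

Orientations are given as a rotation vector (axis times angle).
In Python, from station import monitor, eyes, finish_job gives the robot as it stands. The module is installed in compiled form; this text tells all that it offers.
- The arm moves only by the tool step_arm, never from a script. Its argument "commands" is a list of rows, each a list of 3 entries, a list of its own where there are three numbers: the opening in per cent of the stroke, from 0 (shut) to 100 (fully open), then the shift along the tool's x, y, z in mm, then the turn about the tool's z in degrees. In form: [[hand, [x, y, z], yaw], ...]. A call has 1 to 12 rows; each row is the pose to reach, as a shift and turn from the pose commanded when the call began, along the tool's axes at that moment; what a row does not reach only later rows make up. A row lasts 1/8 s, in which the tool goes at most 62.5 mm and 10.7 degrees, less where a joint would pass 70% of its speed; a pose out of reach is approached as far as the arm can. A call with a gripper value outside its range is refused whole. The fingers move at their own pace and stop on an object; "squeeze" is the grip in N (left out, the last holds). Time passes only in rows, so rows that repeat a pose let the fingers close. It gives the time, the measured TCP pose, the force, the opening and the grip force at its end, in the units of the state.
- monitor.get_obs(): the state, without advancing time (a new reading comes with each control period).
- eyes.get_image(name): name is "scene" or "top" or "wrist"; returns the picture (384x512x3 uint8, red, green, blue); there is no depth.
- eyes.camera_info(name): a dict with "camera_matrix" (3x3 intrinsics, pixels), "extrinsics" (4x4, takes a point from camera to world coordinates). Camera axes: x right, y down, z forward; pixel columns grow to the right and rows downward; lengths in m; the calibration is good to about 2 mm. The wrist camera is an equidistant fisheye: a pixel r from the principal point sees the ray r / f radians off the axis. A picture is of the moment at which its call begins: read the wrist's pose just before it. camera_info takes no time and is no camera call; for the wrist camera it gives the pose at the moment of the call.
- finish_job(): hands the job in; it is judged then, once.
The state is a dict: "t": time; "q": joint angles; "dq": joint speeds; "effort": joint torques, N m; "tool_pos": TCP position; "tool_rot": TCP orientation; "contact_force": force on the tool from outside, world axes, zero at the start; "wrist_torque": the same for the moment, N m; "opening": finger opening in m; "grip_force": force on a finger pad.
Only numpy, scipy, OpenCV 4.12 (cv2) and the standard library are available. Lean on these libraries where they do the work, as an engineer would, in place of code of your own. Each camera call takes 0.05 s, during which the arm holds its last target. There are 200 camera calls.

TASK

Set up the pour-over stand for a brew: push the scale, with the steel cup riding on it, along the counter into the stand's guide frame until it sits squarely against the stop at the back, and swing the dripper round on its post to its stop so that it hangs over the cup. Only push: do not pick up the scale or the cup, do not touch or tip the cup, and leave the timer, the pitcher and the small cup where they are. Leave both parts home and let go of everything.

Things in the scene. Friction and masses are not known exactly. Their poses are not given: they have to be found in the camera images.
- scale: flat black bar scale with a grey pan, 155 (x) x 175 (y) x 32 mm, 0.42 kg, loose; its upright sides run from 4 to 28 mm above the counter. Origin: centre of its underside (z 0 on the counter); +x points to its rear edge, which goes to the stop (77.5 mm from the origin), -x to the front edge with the display (77.5 mm), +y to its left edge (87.5 mm).
- cup: steel cup, 76 mm wide at the rim, 60 at the foot, 88 mm high, standing freely on the scale's pan (rim 120 mm above the counter). Origin: centre of its underside. It starts within 5 mm of the middle of the pan, which is at x = +6.5 mm, y = 0 of the scale.
- stand: pour-over stand, fixed: a U-shaped guide frame of 18 mm high dark bar on the counter, open to the front. Its frame is the pose the scale must reach: origin on the counter at the scale's origin when home, +x to the rear stop (two rubber pads at x = 78.5 mm), +y left. The side bars' inner faces are at y = +/-92.5 mm (5 mm play) from x = 0 on, flaring out in front to +/-112 mm at x = -62 mm.
- dripper_rim (a point): centre of the top rim, 224 mm above the counter, of the white cone dripper on the swing arm, 126.5 mm from the post. Rim radius 52 mm; the cone narrows to 21 mm at 149 mm height, on a round foot plate of radius 45 mm at 137 to 149 mm. A loop handle (173 to 216 mm high) points away from the post, to 78 mm from the centre. The rim may be pushed from outside.
- outlet (a point): lower end of the dripper's outlet, on its centre line, 129.5 mm above the counter, 9 mm above the cup's rim. With the arm at its stop it is over x = 6.5 mm, y = 0 of the stand's frame.
- dripper_arm (a joint): angle in rad of the dripper's arm about its upright post (15 mm thick, 189 mm high, at x = 40, y = -122 mm of the stand's frame, outside its right bar): 0 = at its stop, dripper over the scale's home place; it grows counter-clockwise seen from above, to 2.3, and starts at 1.6 to 1.9 (swung out to the stand's right front). It stays where it is left; the dripper moves with about 1 N.
- timer: white kitchen timer, 62 x 68 x 21 mm, loose on the counter to the left, before the espresso machine, whose base (x over 0.54, y over -0.05 m; its side frame at x 0.73, y -0.09 to -0.11) rises from the counter; the machine body above it starts at x 0.7. Origin: centre of the underside of the timer. Not to be disturbed.
- pitcher: steel milk pitcher with a handle, 122 x 86 x 111 mm, loose, on a low black tray to the left; origin: centre of its underside. Not to be disturbed.
- small_cup: small cup, 75 mm wide, 82 mm high, loose, on the same tray; origin: centre of its underside. Not to be disturbed.

How it is judged:
At the end, for the whole second after the job is handed in: Scale flat, within 4 mm of home at the rear stop, 8 mm of the frame's middle line and 0.04 rad of square; dripper arm within 0.06 rad of its stop; cup upright on the scale, its middle within 16 mm of the outlet; all at rest (x of scale in the frame of stand above -0.004 m and y of scale in the frame of stand between -0.008 and 0.008 m and angle between the x axis of scale and the x axis of stand, either way round below 0.04 rad and height (world z) of scale below 0.004 m and linear speed of each of scale, cup below 0.01 m/s and value of joint dripper_arm below 0.06 rad and horizontal distance between cup and outlet below 0.016 m and z of cup in the frame of scale between 0.028 and 0.036 m and angle between cup's own z axis and vertical below 0.05 rad); the robot touches nothing.
It fails at once if the scale is lifted or tipped up (height (world z) of scale above 0.012 m or angle between scale's own z axis and vertical above 0.12 rad).
It fails at once if the cup is lifted off the scale or tipped (z of cup in the frame of scale above 0.042 m or angle between cup's own z axis and vertical above 0.2 rad).
It fails at once if the robot touches the cup (contact force between any of the fingers, the arm and cup above 0.5 N).
It fails at once if the timer, the pitcher or the small cup is shifted by more than 15 mm (distance of any of pitcher, small_cup, timer from where it was at the start of the episode above 0.015 m).
It also fails if it takes over 64 s, if anything falls off the work surface, if the arm or the gripper's body presses on something with over 40 N, if the wrist force passes 120 N, or if a joint passes its speed limit or range.

## Working session

There is one attempt and no reset: what is moved stays moved. The work goes in short steps, Python scripts to look and compute and a tool call to move; the robot and the scene stay as the last step left them, time stands still between calls to the robot, and variables do not carry over. Pictures are saved under pics/ and viewed, at most 10 in all, crops included, and the job is handed in when it is done.

Besides the shell and the picture viewer there is one more tool, called after ">>>" as name([rows], argument=value, ...), one row to a line, values as JSON. step_arm: Moves the arm, as the interface text tells. Its arguments: {"type":"object","properties":{"commands":{"type":"array"},"squeeze":{"type":"number"}},"required":["commands"]}

```bash
mkdir -p pics; cat > h.py <<'E'
import numpy as np, cv2
from station import monitor, eyes, finish_job
def snap(n,f):
    im=eyes.get_image(n); cv2.imwrite('pics/'+f,im[:,:,::-1]); return im
def ray(n,uv,z):
    i=eyes.camera_info(n);K=np.array(i['camera_matrix']);E=np.array(i['extrinsics'])
    d=np.linalg.inv(K)@np.array([uv[0],uv[1],1.]);d=E[:3,:3]@d;o=E[:3,3]
    return o+d*(z-o[2])/d[2]
def proj(n,p):
    i=eyes.camera_info(n);K=np.array(i['camera_matrix']);E=np.linalg.inv(np.array(i['extrinsics']))
    c=E[:3,:3]@np.array(p)+E[:3,3];u=K@c;return u[:2]/u[2]
E
python3 - <<'E'
from h import *
for n in('scene','top'):
    im=snap(n,n+'0.png'); i=eyes.camera_info(n);print(np.round(i['camera_matrix'],1),np.round(i['extrinsics'],3))
o=monitor.get_obs();print(o)
a=cv2.imread('pics/top0.png');cv2.imwrite('pics/top0b.png',cv2.resize(a,(800,600),interpolation=cv2.INTER_CUBIC))
E
```

```text
[[454.4   0.  253.4]
 [  0.  454.4 187.8]
 [  0.    0.    1. ]] [[-0.807 -0.477  0.349  0.014]
 [-0.591  0.652 -0.475  0.717]
 [-0.    -0.589 -0.808  1.418]
 [ 0.     0.     0.     1.   ]]
[[410.5   0.  259.5]
 [  0.  410.5 197.6]
 [  0.    0.    1. ]] [[-0.027 -0.982  0.187  0.31 ]
 [-1.     0.024 -0.021 -0.005]
 [ 0.016 -0.187 -0.982  1.469]
 [ 0.     0.     0.     1.   ]]
{'t': 0.1, 'q': array([-1.23098511e+00,  5.33007421e-02,  1.61415168e+00, -1.35400375e-05,
        1.47601084e+00, -1.19006983e-01]), 'dq': array([-0.00076523, -0.00180871, -0.00376052,  0.00117643,  0.00035077,
       -0.00043669]), 'effort': array([ 2.13978064e-04, -3.94903314e+01, -3.71364391e+01, -5.87067393e-05,
        3.89826688e-03, -8.21132687e-06]), 'tool_pos': array([ 0.27671931, -0.56013252,  0.40358252]), 'tool_rot': array([-3.05747633e+00, -7.13984421e-01,  3.44579361e-04]), 'contact_force': array([0.2831527 , 0.25910382, 0.02099199]), 'wrist_torque': array([-0.02285308, -0.01387212,  0.04112877]), 'grip_force': 0.0, 'opening': 0.08541804976782563}
```

View pics/top0b.png

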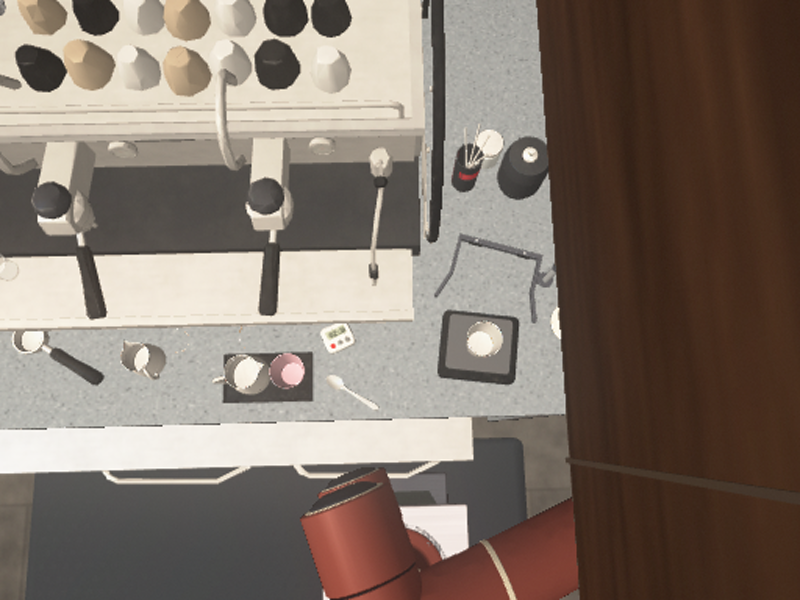

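View pics/scene0.png

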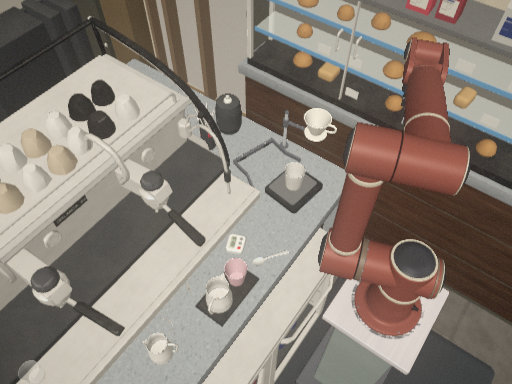

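The top view shows the scale at about (480,347), the guide frame behind it with its rear bar (461,237)–(541,259), and the timer at (337,338). The dripper is mostly hidden under the overhead wood at (556,320). The scene view shows the dripper at (318,122) and its post at (286,130). I'll zoom in on both.

```bash
python3 - <<'E'
import cv2,numpy as np
a=cv2.imread('pics/top0.png')[140:260,250:390];b=cv2.imread('pics/scene0.png')[90:220,210:350]
A=cv2.resize(a,None,fx=5.5,fy=5,interpolation=cv2.INTER_CUBIC)
cv2.imwrite('pics/topc.png',cv2.resize(a,None,fx=5,fy=5,interpolation=cv2.INTER_CUBIC));cv2.imwrite('pics/scenec.png',cv2.resize(b,None,fx=4.5,fy=4.5,interpolation=cv2.INTER_CUBIC))
E
```

```text
(no output)
```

View pics/topc.png

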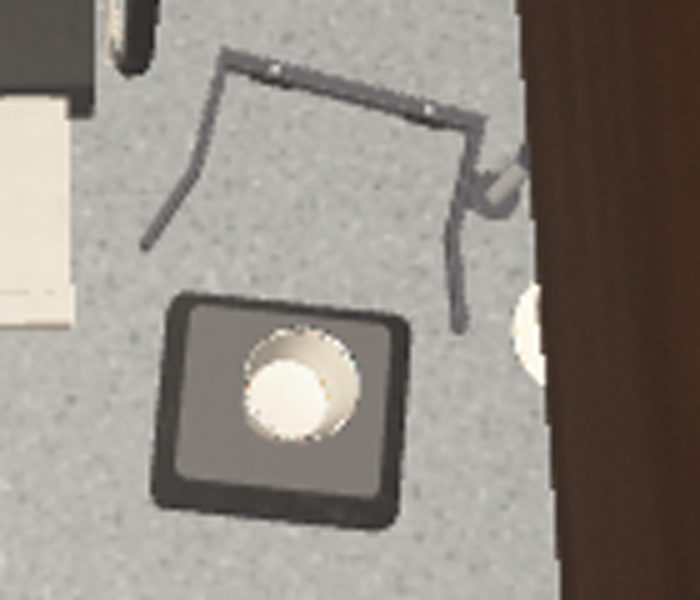

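View pics/scenec.png

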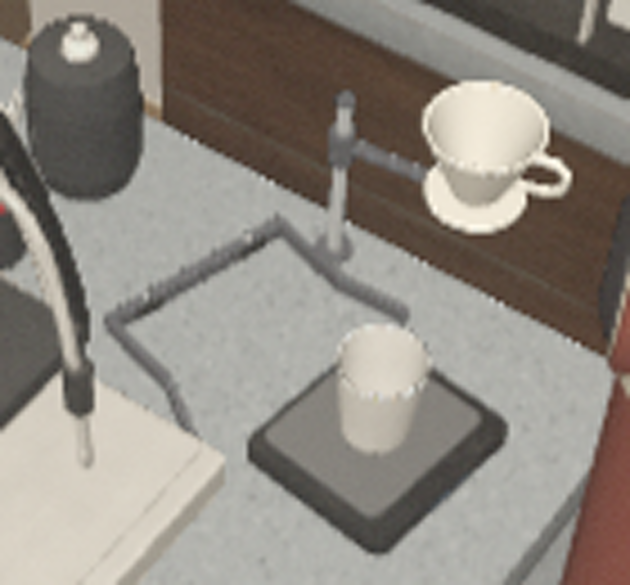

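```bash
cat > m.py <<'E'
from h import *
T=lambda c:((c[0]+.5)/5-.5+250,(c[1]+.5)/5-.5+140)
S=lambda c:((c[0]+.5)/4.5-.5+210,(c[1]+.5)/4.5-.5+90)
def fit(w,l):
    w=np.array(w)[:,:2];l=np.array(l)/1000;c,d=w.mean(0),l.mean(0)
    a,b=l-d,w-c;th=np.arctan2((a[:,0]*b[:,1]-a[:,1]*b[:,0]).sum(),(a*b).sum())
    R=np.array([[np.cos(th),-np.sin(th)],[np.sin(th),np.cos(th)]]);t=c-R@d
    return t,th,(w-(l@R.T+t))*1000,R
if __name__=='__main__':
    np.set_printoptions(precision=4,suppress=True)
    w=[ray('top',T(c),.028) for c in [(172,290),(412,316),(397,532),(152,508)]]
    s=fit(w,[(77.5,87.5),(77.5,-87.5),(-77.5,-87.5),(-77.5,87.5)]);print('scale',*s[:3])
    w=[ray('scene',S(c),.028) for c in [(375,528+10),(511,428),(245,443)]]
    print('scale scene',*fit(w,[(-77.5,87.5),(-77.5,-87.5),(77.5,87.5)])[:3])
    w=[ray('top',T(c),.018) for c in [(201,172),(446,237),(151,248),(453,330)]]
    f=fit(w,[(0,92.5),(0,-92.5),(-62,112),(-62,-112)]);print('stand',*f[:3])
    t,th,_,R=f; post=t+R@np.array([.04,-.122]);print('post',post,proj('scene',[*post,.189]),'seen',S((345,97)))
    for z,c in((.224,(485,127)),(.143,(475,198))): 
        p=ray('scene',S(c),z);d=p[:2]-post;ang=np.arctan2(d[1],d[0]);h=R@(np.array([.0065,0])-np.array([.04,-.122]))
        print('drip',p,np.linalg.norm(d),ang-np.arctan2(h[1],h[0]))
    print('home rim',t+R@[.0065,0])
    p=ray('top',T((303,384)),.120);print('cup',p, R.T@(p[:2]-t))
    print('timer',ray('top',(337/1.5625,338/1.5625),.021),'wood edge',ray('scene',S((300,175)),0),ray('scene',S((612,350)),0))
    for n in [(537,280),(560,590)]:
        print(T(n))
E
python3 m.py
```

```text
scale [ 0.493 -0.199] -0.12839097524138482 [[ 0.5937 -1.2589]
 [-0.0386  1.2113]
 [ 0.3243  1.166 ]
 [-0.8793 -1.1184]]
scale scene [ 0.4981 -0.1999] -0.1503328264797631 [[ 5.9235 -6.5545]
 [ 0.5694  5.3063]
 [-6.4929  1.2481]]
stand [ 0.6428 -0.2362] -0.2933383862734581 [[ 0.9342 -1.0208]
 [ 1.8127  0.0493]
 [-1.0577  0.902 ]
 [-1.6893  0.0694]]
post [ 0.6459 -0.3646] [287.7511 113.701 ] seen (286.27777777777777, 111.16666666666667)
drip [ 0.5284 -0.3802  0.224 ] 0.11847984938287531 -4.554340655690467
drip [ 0.5262 -0.378   0.143 ] 0.12039790379236599 -4.575105244479143
home rim [ 0.6491 -0.2381]
cup [ 0.4987 -0.2005  0.12  ] [-0.1483 -0.0075]
timer [0.5211 0.1217 0.021 ] wood edge [ 0.7332 -0.4279  0.    ] [ 0.3892 -0.4164  0.    ]
(357.0, 195.6)
(361.6, 257.6)
```

```bash
cat > go.py <<'E'
import sys
from h import *
from scipy.spatial.transform import Rotation as Ro
def rel(x,y,z,yaw):
    o=monitor.get_obs();R=Ro.from_rotvec(o['tool_rot']).as_matrix()
    d=R.T@(np.array([x,y,z])-o['tool_pos'])*1000
    h=np.arctan2(R[1,0],R[0,0]);dy=(h-yaw+np.pi)%(2*np.pi)-np.pi
    return np.round(d,1),round(np.degrees(dy),1),round(h,4),o['tool_pos'].round(4),o['contact_force'].round(1)
if __name__=='__main__': print(*rel(*map(float,sys.argv[1:5])))
E
python3 go.py .385 -.185 .40 -.128; python3 go.py .385 -.185 .178 -.128
```

```text
[ 263.2 -288.4    4.2] 33.6 0.4588 [ 0.2767 -0.5601  0.4036] [0.3 0.3 0. ]
[ 263.2 -288.   226.2] 33.6 0.4588 [ 0.2767 -0.5601  0.4036] [0.3 0.3 0. ]
```

>>> step_arm([
  [100,[40,-43,0],5],
  [100,[78,-86,0],10],
  [100,[116,-129,0],17],
  [100,[154,-172,0],24],
  [100,[192,-215,0],30],
  [100,[230,-255,0],33.6],
  [100,[263,-288,0],33.6],
  [100,[263,-288,50],33.6],
  [100,[263,-288,100],33.6],
  [100,[263,-288,150],33.6],
  [100,[263,-288,150],33.6],
])

```text
t: 1.48
tool_pos: [0.3831, -0.1842, 0.2502]
tool_rot: [-3.13, 0.2, 0.014]
contact_force: [0.2, -0.1, 0.2]
opening: 0.0852
grip_force: 0.0
```

```bash
python3 go.py .385 -.185 .178 -.128; python3 - <<'E'
from h import *
snap('wrist','w1.png'); i=eyes.camera_info('wrist');print(i); snap('top','t1.png')
E
```

```text
[ 2.6  0.9 72.2] 0.0 -0.1275 [ 0.3831 -0.1842  0.2502] [ 0.2 -0.1  0.2]
{'camera_matrix': array([[297.31863964,   0.        , 257.06469314],
       [  0.        , 297.31863964, 190.4167646 ],
       [  0.        ,   0.        ,   1.        ]]), 'extrinsics': array([[-0.12740906, -0.9545706 , -0.26937316,  0.45106898],
       [-0.99184763,  0.12199471,  0.03681811, -0.19359044],
       [-0.00228339,  0.27186809, -0.96233182,  0.22236222],
       [ 0.        ,  0.        ,  0.        ,  1.        ]])}
```

View pics/w1.png

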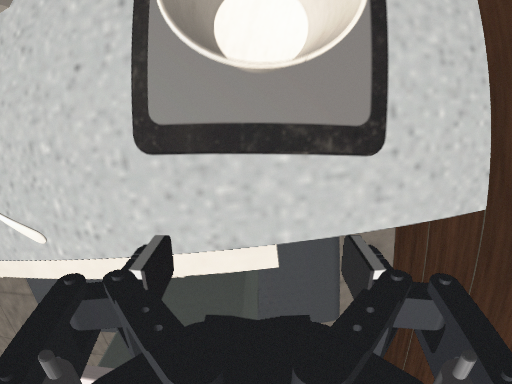

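The wrist camera sits 68 mm ahead of the tool on its +x side, so it would end up over the cup. The picture shows the scale's front edge near row 155, from col 138 to 383. I'll locate that edge and check whether a half turn is possible.

```bash
cat >> h.py <<'E'
def wray(i,uv,z):
    K=np.array(i['camera_matrix']);E=np.array(i['extrinsics'])
    d=np.array([uv[0]-K[0,2],uv[1]-K[1,2]])/K[0,0];r=np.hypot(*d)
    v=E[:3,:3]@np.array([*(d/r*np.sin(r)),np.cos(r)]);return E[:3,3]+v*(z-E[2,3])/v[2]
E
python3 - <<'E'
from h import *
i=eyes.camera_info('wrist')
for c in [(160,155),(260,154),(360,155),(132,100),(387,100)]: print(c,wray(i,c,.02 if c[1]>150 else .028).round(4))
print(monitor.get_obs()['q'].round(3))
a=cv2.imread('pics/w1.png',0).astype(int);print(a[140:170:1,260],a[100,120:140],a[100,380:400])
E
```

```text
(160, 155) [ 0.4308 -0.1211  0.02  ]
(260, 154) [ 0.4214 -0.1925  0.02  ]
(360, 155) [ 0.4125 -0.2644  0.02  ]
(132, 100) [ 0.4732 -0.1098  0.028 ]
(387, 100) [ 0.451  -0.2853  0.028 ]
[-0.624 -0.303  2.195  0.     1.249  1.075]
[ 44  47  44  42  45  44  42  42  41  41  43  39  41  88 165 195 197 194
 195 194 194 195 196 194 194 192 192 190 190 190] [193 194 194 195 195 195 195 194 195 192 192 142  52  46  51  50  50  49
  51  50] [ 42  40  41  39  39  38  39 125 174 192 194 191 190 191 193 194 195 198
 197 197]
```

>>> step_arm([
  [100,[0,0,0],-10.5],
  [100,[0,0,0],-21],
  [100,[0,0,0],-31.5],
  [100,[0,0,0],-42],
  [100,[0,0,0],-52.5],
  [100,[0,0,0],-63],
  [100,[0,0,0],-73.5],
  [100,[0,0,0],-84],
  [100,[0,0,0],-94.5],
  [100,[0,0,0],-105],
  [100,[0,0,0],-115.5],
  [100,[0,0,0],-126],
])

```text
t: 3.08
tool_pos: [0.3862, -0.1866, 0.2584]
tool_rot: [1.591, 2.702, -0.001]
contact_force: [0.1, 0.7, -0.2]
opening: 0.0854
grip_force: 0.0
```

>>> step_arm([
  [100,[0,0,0],-10.5],
  [100,[0,0,0],-21],
  [100,[0,0,0],-31.5],
  [100,[0,0,0],-42],
  [100,[0,0,0],-54],
  [100,[0,0,0],-54],
])

```text
t: 3.82
tool_pos: [0.3861, -0.1865, 0.2579]
tool_rot: [0.202, 3.13, -0.005]
contact_force: [-0.1, 0.1, 0.0]
opening: 0.0856
grip_force: 0.0
```

```bash
python3 go.py .385 -.187 .178 3.0136; python3 go.py .405 -.1900 .178 3.0136
```

```text
[ 1.4 -0.5 79.9] -0.0 3.0129 [ 0.3861 -0.1865  0.2579] [-0.1  0.1  0. ]
[-18.8  -0.9  80. ] -0.0 3.0129 [ 0.3861 -0.1865  0.2579] [-0.1  0.1  0. ]
```

>>> step_arm([
  [100,[0,0,40],0],
  [100,[0,0,65],0],
  [100,[0,0,78],0],
  [100,[0,0,78],0],
])

```text
t: 4.32
tool_pos: [0.3852, -0.1858, 0.1769]
tool_rot: [-0.202, -3.135, -0.0]
contact_force: [0.4, 0.0, 0.1]
opening: 0.0854
grip_force: 0.0
```

```bash
python3 go.py .405 -.1900 .178 3.0136; python3 - <<'E'
from h import *
a=snap('wrist','w2.png')
E
```

```text
[-20.1  -1.6  -1.1] -0.0 3.0128 [ 0.3852 -0.1858  0.1769] [0.4 0.  0.1]
```

View pics/w2.png

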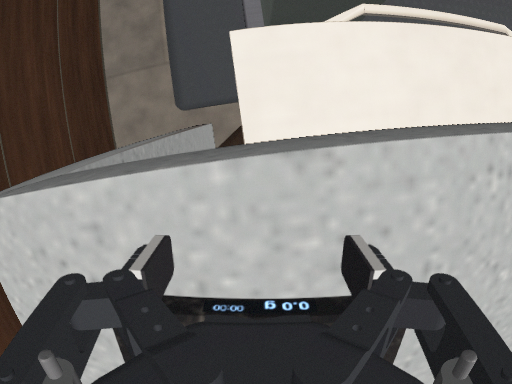

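The fingers are clear in front of the display edge and nothing is touching. Next is a slow push with both fingertips, adding the 9.5° turn as I go.

>>> step_arm([
  [100,[-5,0,0],0],
  [100,[-12,0,0],0],
  [100,[-17,0,0],0],
  [100,[-21,0,0],0],
  [100,[-25,0,0],0.3],
  [100,[-30,0,0],0.6],
  [100,[-36,-0.3,0],1.0],
  [100,[-43,-0.5,0],1.4],
  [100,[-50,-0.6,0],1.8],
  [100,[-57,-0.7,0],2.3],
  [100,[-63,-0.8,0],2.7],
  [100,[-68,-0.9,0],3.0],
])

```text
t: 5.88
tool_pos: [0.4511, -0.1946, 0.1761]
tool_rot: [-0.28, -3.12, -0.004]
contact_force: [-11.9, 2.5, 10.1]
opening: 0.0856
grip_force: 6.1
```

```bash
python3 go.py .558 -.2106 .178 2.848; python3 - <<'E'
from h import *
a=snap('top','t3.png')[140:260,250:390];b=cv2.imread('pics/scene0.png')
s=eyes.get_image('scene')[90:220,210:350,::-1]
v=np.hstack([cv2.resize(a[:,:,::-1],(400,343),interpolation=3),cv2.resize(s,(400,343),interpolation=3)]);cv2.imwrite('pics/m3.png',v)
E
```

```text
[-108.     3.3   -2.9] 6.6 2.9624 [ 0.4511 -0.1946  0.1761] [-11.9   2.5  10.1]
```

View pics/m3.png

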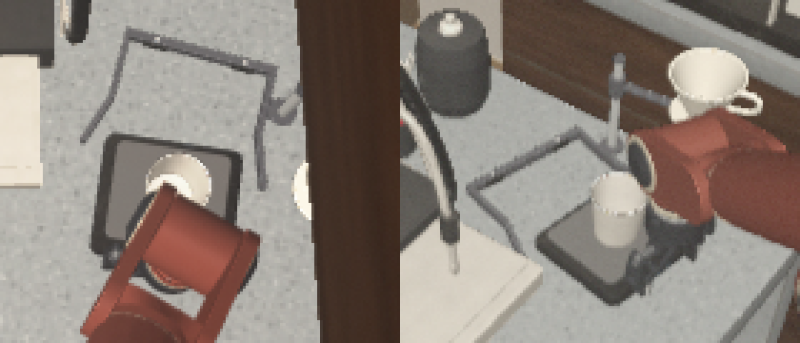

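>>> step_arm([
  [100,[0,0,0],0],
  [100,[0,0,-1],0],
  [100,[0,0,-1],0],
])

```text
t: 6.35
tool_pos: [0.4517, -0.1947, 0.1767]
tool_rot: [-0.282, -3.126, -0.002]
contact_force: [-2.4, 1.7, -2.4]
opening: 0.0853
grip_force: 1.5
```

>>> step_arm([
  [100,[3,0,0],0],
  [100,[6,0,0],0],
  [100,[6,0,0],0],
])

```text
t: 6.72
tool_pos: [0.4467, -0.1943, 0.1783]
tool_rot: [0.283, 3.127, -0.001]
contact_force: [0.5, -0.1, -0.5]
opening: 0.0856
grip_force: 0.0
```

```bash
python3 go.py .558 -.2106 .178 2.848; python3 - <<'E'
from h import *
M=lambda c:((c[0]+.5)/2.857-.5+250,(c[1]+.5)/2.857-.5+140)
p=[ray('top',M(c),.028)[:2] for c in [(106,133),(244,153),(91,250)]]
print(p,np.arctan2(p[0][0]-p[1][0],p[0][1]-p[1][1]),np.linalg.norm(p[0]-p[1]))
c=ray('top',M((180,183)),.12);print('cup',c)
E
```

```text
[-112.4    4.     0.4] 6.5 2.9613 [ 0.4467 -0.1943  0.1783] [ 0.5 -0.1 -0.5]
[array([ 0.62304545, -0.13494703]), array([ 0.59324028, -0.30764191]), array([ 0.47567075, -0.11055852])] 0.17090500295177732 0.1752480163069188
cup [ 0.54118134 -0.21098647  0.12      ]
```

>>> step_arm([
  [100,[-5,0,0],0],
  [100,[-9,0.2,0],0.3],
  [100,[-14,0.4,-0.5],0.6],
  [100,[-20,0.6,-0.5],1.0],
  [100,[-27,0.9,-0.5],1.5],
  [100,[-34,1.2,-0.5],2.0],
  [100,[-41,1.4,-0.5],2.5],
  [100,[-48,1.7,-0.5],3.0],
  [100,[-55,2,-0.5],3.5],
  [100,[-62,2.2,-0.5],4.0],
  [100,[-68,2.4,-0.5],4.4],
  [100,[-72,2.5,-0.5],4.7],
])

```text
t: 8.22
tool_pos: [0.517, -0.2042, 0.1777]
tool_rot: [-0.409, -3.108, -0.003]
contact_force: [-10.6, 3.1, 8.3]
opening: 0.0853
grip_force: 5.3
```

```bash
python3 go.py .558 -.2106 .178 2.848; python3 - <<'E'
from h import *
a=snap('top','t4.png')[140:260,250:390]
s=eyes.get_image('scene')[90:220,210:350,::-1]
v=np.hstack([cv2.resize(a[:,:,::-1],(400,343),interpolation=3),cv2.resize(s,(400,343),interpolation=3)]);cv2.imwrite('pics/m4.png',v)
E
```

```text
[-41.3   4.4  -0.6] 1.8 2.88 [ 0.517  -0.2042  0.1777] [-10.6   3.1   8.3]
```

View pics/m4.png

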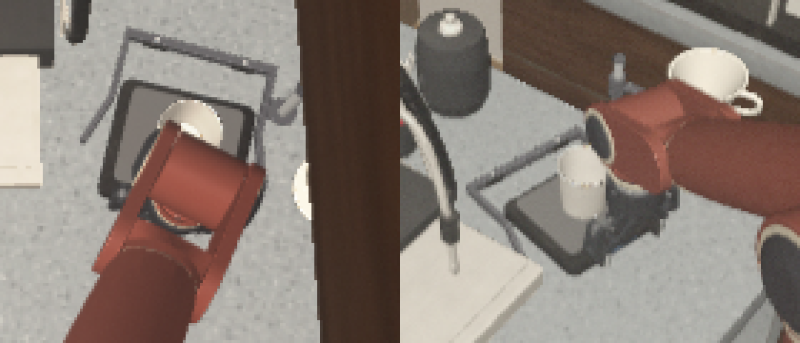

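>>> step_arm([
  [100,[-3,0.3,-0.3],0.2],
  [100,[-8,0.8,-0.5],0.5],
  [100,[-13,1.3,-0.5],0.8],
  [100,[-18,1.9,-0.5],1.1],
  [100,[-23,2.4,-0.5],1.4],
  [100,[-28,3,-0.5],1.7],
  [100,[-32,3.4,-0.5],1.8],
  [100,[-36,3.8,-0.5],1.8],
  [100,[-39,4.1,-0.5],1.8],
])

```text
t: 9.45
tool_pos: [0.5557, -0.2104, 0.1778]
tool_rot: [-0.458, -3.102, -0.002]
contact_force: [-5.8, 0.3, 3.2]
opening: 0.0853
grip_force: 3.5
```

>>> step_arm([
  [100,[-1,0,0],0],
  [100,[-2,0,0],0],
  [100,[-3,0,0],0],
  [100,[-4,0,0],0],
])

```text
t: 9.95
tool_pos: [0.5594, -0.2114, 0.1777]
tool_rot: [-0.458, -3.102, -0.002]
contact_force: [-7.7, 2.7, 3.3]
opening: 0.0855
grip_force: 3.6
```

>>> step_arm([
  [100,[-1,0,0],0],
  [100,[-2,0,0],0],
  [100,[-3,0,0],0],
  [100,[-4,0,0],0],
])

```text
t: 10.45
tool_pos: [0.5633, -0.2125, 0.1778]
tool_rot: [-0.458, -3.102, -0.002]
contact_force: [-6.2, 1.5, 3.3]
opening: 0.0855
grip_force: 3.6
```

>>> step_arm([
  [100,[-1,0,0],0],
  [100,[-2,0,0],0],
  [100,[-3,0,0],0],
])

```text
t: 10.82
tool_pos: [0.5661, -0.2134, 0.1777]
tool_rot: [-0.458, -3.102, -0.003]
contact_force: [-10.1, 2.9, 5.2]
opening: 0.0855
grip_force: 4.9
```

>>> step_arm([
  [100,[-1,0,0],0],
  [100,[-2,0,0],0],
  [100,[-2,0,0],0],
])

```text
t: 11.2
tool_pos: [0.5669, -0.2136, 0.1777]
tool_rot: [-0.457, -3.096, -0.004]
contact_force: [-15.3, 4.7, 9.4]
opening: 0.0853
grip_force: 7.9
```

```bash
python3 - <<'E'
from h import *
a=snap('top','t5.png')[140:260,250:390]
s=eyes.get_image('scene')[90:220,210:350,::-1]
v=np.hstack([cv2.resize(a[:,:,::-1],(400,343),interpolation=3),cv2.resize(s,(400,343),interpolation=3)]);cv2.imwrite('pics/m5.png',v)
E
```

```text
(no output)
```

View pics/m5.png

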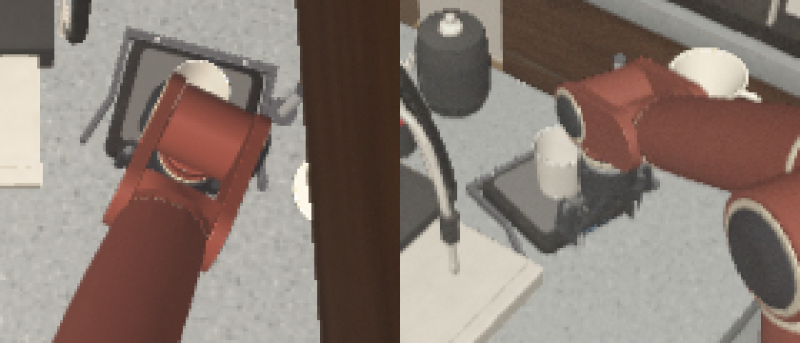

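The scale looks seated against the rear bar, and the tool has stopped advancing while the force rises. I'll press a little more to confirm, then back off.

>>> step_arm([
  [100,[-1.5,0,0],0],
  [100,[-3,0,0],0],
  [100,[-3,0,0],0],
])

```text
t: 11.68
tool_pos: [0.5683, -0.2141, 0.1776]
tool_rot: [-0.455, -3.088, -0.006]
contact_force: [-25.8, 6.9, 19.6]
opening: 0.0856
grip_force: 13.7
```

>>> step_arm([
  [100,[4,0,0],0],
  [100,[15,0,0],0],
  [100,[45,0,0],0],
  [100,[90,0,0],0],
  [100,[90,0,-60],0],
  [100,[90,0,-120],0],
  [100,[90,0,-180],0],
  [100,[90,0,-240],0],
  [100,[90,0,-240],0],
])

```text
t: 12.8
tool_pos: [0.4867, -0.1898, 0.4264]
tool_rot: [0.457, 3.095, -0.008]
contact_force: [0.3, 0.0, -0.1]
opening: 0.0857
grip_force: 0.0
```

```bash
python3 - <<'E'
from h import *
from m import fit
a=snap('top','t6.png')[140:260,250:390]
s=eyes.get_image('scene')[90:220,210:350,::-1]
cv2.imwrite('pics/m6.png',np.hstack([cv2.resize(a[:,:,::-1],(400,343),interpolation=3),cv2.resize(s,(400,371),interpolation=3)[:343]]))
print(monitor.get_obs()['q'].round(2))
E
python3 go.py .5273 -.3785 .40 2.848
```

```text
[-0.51 -0.21  1.83  0.    1.51 -1.79]
[ -94.4 -169.1   19.9] 0.0 2.8482 [ 0.4857 -0.1893  0.4196] [-0.8  0.3 -1. ]
```

View pics/m6.png

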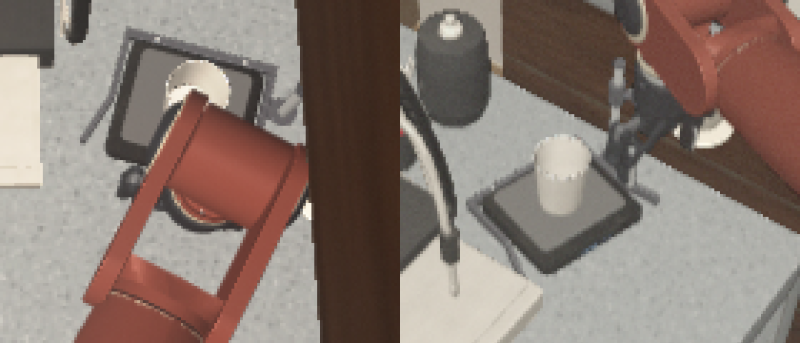

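```bash
python3 - <<'E'
from h import *
S=lambda c:((c[0]+.5)/4.5-.5+210,(c[1]+.5)/4.5-.5+90)
i=eyes.camera_info('scene');K=np.array(i['camera_matrix']);E=np.array(i['extrinsics'])
for c in [(290,0),(450,78),(630,165),(620,110),(300,175),(612,350)]:
    d=E[:3,:3]@np.linalg.inv(K)@np.array([*S(c),1]);o=E[:3,3]
    for y in(-.425,):print(c,(o+d*(y-o[1])/d[1]).round(3))
for z in (0,.6,.9,1.2): print(z,ray('top',(357,195.6),z).round(3),ray('top',(361.6,257.6),z).round(3))
E
python3 go.py .527 -.362 .42 2.848
```

```text
(290, 0) [ 0.752 -0.425  0.21 ]
(450, 78) [ 0.588 -0.425  0.21 ]
(630, 165) [ 0.417 -0.425  0.211]
(620, 110) [ 0.436 -0.425  0.262]
(300, 175) [ 0.731 -0.425  0.004]
(612, 350) [ 0.392 -0.425 -0.011]
0 [ 0.588 -0.393  0.   ] [ 0.363 -0.394  0.   ]
0.6 [ 0.475 -0.235  0.6  ] [ 0.341 -0.235  0.6  ]
0.9 [ 0.418 -0.156  0.9  ] [ 0.331 -0.156  0.9  ]
1.2 [ 0.361 -0.076  1.2  ] [ 0.32  -0.076  1.2  ]
[ -89.4 -153.4   -0.2] 0.0 2.8482 [ 0.4857 -0.1893  0.4196] [-0.8  0.3 -1. ]
```

>>> step_arm([
  [0,[0,-15,-10],0],
  [0,[-20,-50,-10],0],
  [0,[-50,-90,-10],0],
  [0,[-75,-130,-10],0],
  [0,[-90,-156,-10],0],
  [0,[-90,-156,-10],0],
  [0,[-90,-156,-10],0],
])

```text
t: 13.78
tool_pos: [0.5263, -0.3648, 0.4274]
tool_rot: [-0.46, -3.106, -0.002]
contact_force: [-0.3, -0.5, 0.1]
opening: 0.0004
grip_force: 0.0
```

```bash
python3 go.py .527 -.367 .378 2.848; python3 - <<'E'
from h import *
# numeric check of rim in wrist view: fit white blob
i=eyes.camera_info('wrist'); im=snap('wrist','w7.png').astype(int)
m=((im.min(2)>215)).astype(np.uint8)
n,l,s,c=cv2.connectedComponentsWithStats(m)
for k in np.argsort(-s[1:,4])[:4]+1: print(s[k],c[k].round(0))
C=np.array([.527,-.380,.224]);E=np.linalg.inv(i['extrinsics']);K=i['camera_matrix']
def wp(p):
    v=E[:3,:3]@p+E[:3,3];r=np.arctan2(np.hypot(v[0],v[1]),v[2]);return K[0,2]+K[0,0]*r*v[0]/np.hypot(v[0],v[1]),K[1,2]+K[0,0]*r*v[1]/np.hypot(v[0],v[1])
print('rim pred',[np.round(wp(C+.052*np.array([np.cos(a),np.sin(a),0]))) for a in np.arange(0,6.28,.785)])
E
```

```text
[-1.4 -2.  49.4] -0.0 2.8478 [ 0.5263 -0.3648  0.4274] [-0.3 -0.5  0.1]
[ 156  114  160  158 8259] [215. 209.]
[465   2  47  40 206] [488.  18.]
[366 253  50  32 156] [379. 274.]
[371 229  18  18 111] [380. 238.]
rim pred [array([258., 295.]), array([304., 263.]), array([314., 207.]), array([274., 158.]), array([207., 152.]), array([161., 193.]), array([161., 249.]), array([201., 289.])]
```

The white blob in the wrist view spans columns 156–316, and the predicted rim spans 161–314, so the dripper position holds up. I'll lower the shut fingertips into the cone.

>>> step_arm([
  [0,[0,0,20],0],
  [0,[0,0,35],0],
  [0,[0,0,50],0],
  [0,[0,0,50],0],
])

```text
t: 14.32
tool_pos: [0.5263, -0.3641, 0.3759]
tool_rot: [-0.458, -3.104, -0.004]
contact_force: [-0.8, 1.4, -0.3]
opening: -0.0001
grip_force: 0.0
```

```bash
cat > arc.py <<'E'
import sys
from go import *
P=np.array([.650,-.366])
for f in map(float,sys.argv[1:]):
    p=P+.127*np.array([np.cos(np.radians(f)),np.sin(np.radians(f))]);print(f,p.round(3),rel(*p,.376,2.848)[0])
E
python3 arc.py 176 170 164 158 152 146 140 134 128 122 116 110
```

```text
176.0 [ 0.523 -0.357] [ 4.9  5.8 -0. ]
170.0 [ 0.525 -0.344] [ 7.1 18.9  0. ]
164.0 [ 0.528 -0.331] [ 8.  32.2  0. ]
158.0 [ 0.532 -0.318] [ 7.5 45.5  0.1]
152.0 [ 0.538 -0.306] [ 5.6 58.6  0.1]
146.0 [ 0.545 -0.295] [ 2.3 71.5  0.1]
140.0 [ 0.553 -0.284] [-2.2 84.   0.1]
134.0 [ 0.562 -0.275] [-8.1 95.9  0.1]
128.0 [ 0.572 -0.266] [-1.520e+01  1.072e+02  1.000e-01]
122.0 [ 0.583 -0.258] [-2.340e+01  1.176e+02  1.000e-01]
116.0 [ 0.594 -0.252] [-32.7 127.2   0. ]
110.0 [ 0.607 -0.247] [-42.9 135.7   0. ]
```

>>> step_arm([
  [0,[3,6,0],0],
  [0,[5,13,0],0],
  [0,[7,21,0],0],
  [0,[8,32,0],0],
  [0,[7.5,45,0],0],
  [0,[5.6,58,0],0],
  [0,[2,71,0],0],
  [0,[-2,84,0],0],
  [0,[-8,96,0],0],
  [0,[-15,107,0],0],
  [0,[-23,117,0],0],
  [0,[-30,124,0],0],
])

```text
t: 15.82
tool_pos: [0.5919, -0.2542, 0.3783]
tool_rot: [-0.459, -3.107, -0.0]
contact_force: [0.2, -3.2, -0.2]
opening: 0.0002
grip_force: 1.0
```

```bash
python3 arc.py 115 110 105 100 96 93 90 87 84 81 78 75 72;python3 - <<'E'
from h import *
snap('scene','s8.png'); i=eyes.camera_info('wrist'); im=snap('wrist','w8.png').astype(int)
m=((im.min(2)>215)).astype(np.uint8)
n,l,s,c=cv2.connectedComponentsWithStats(m)
for k in np.argsort(-s[1:,4])[:2]+1: print(s[k],c[k].round(0))
E
```

```text
115.0 [ 0.596 -0.251] [-3.3  4.4  2.3]
110.0 [ 0.607 -0.247] [-11.9  11.4   2.3]
105.0 [ 0.617 -0.243] [-21.   17.7   2.3]
100.0 [ 0.628 -0.241] [-30.7  23.1   2.3]
96.0 [ 0.637 -0.24 ] [-38.7  26.8   2.3]
93.0 [ 0.643 -0.239] [-44.9  29.2   2.3]
90.0 [ 0.65  -0.239] [-51.2  31.3   2.3]
87.0 [ 0.657 -0.239] [-57.6  33.1   2.3]
84.0 [ 0.663 -0.24 ] [-64.1  34.5   2.2]
81.0 [ 0.67  -0.241] [-70.7  35.5   2.2]
78.0 [ 0.676 -0.242] [-77.3  36.3   2.2]
75.0 [ 0.683 -0.243] [-84.   36.7   2.2]
72.0 [ 0.689 -0.245] [-90.6  36.7   2.2]
[  104    79   224   204 10767] [199. 201.]
[ 476   96   36  105 2608] [495. 140.]
```

>>> step_arm([
  [0,[-5,6,0],0],
  [0,[-12,11.5,0],0],
  [0,[-21,17.7,0],0],
  [0,[-31,23,0],0],
  [0,[-39,27,0],0],
  [0,[-45,29,0],0],
  [0,[-51,31.3,0],0],
  [0,[-57,33,0],0],
  [0,[-61,34,0],0],
  [0,[-64,34.5,0],0],
])

```text
t: 17.18
tool_pos: [0.6627, -0.2402, 0.3787]
tool_rot: [-0.459, -3.108, -0.0]
contact_force: [-1.8, -1.1, 0.3]
opening: 0.0002
grip_force: 0.8
```

>>> step_arm([
  [0,[-3,0.5,0],0],
  [0,[-6,1,0],0],
  [0,[-9,1.4,0],0],
  [0,[-12,1.6,0],0],
])

```text
t: 17.68
tool_pos: [0.6746, -0.2421, 0.3787]
tool_rot: [-0.459, -3.108, -0.0]
contact_force: [-1.6, -1.6, -0.4]
opening: -0.0
grip_force: 0.8
```

>>> step_arm([
  [0,[-2,0,0],0],
  [0,[-4,0,0],0],
  [0,[-6,-0.3,0],0],
])

```text
t: 18.05
tool_pos: [0.6803, -0.244, 0.3787]
tool_rot: [-0.459, -3.108, -0.001]
contact_force: [-0.8, -1.0, 0.2]
opening: 0.0002
grip_force: 0.6
```

>>> step_arm([
  [0,[-2,0,0],0],
  [0,[-4,-0.3,0],0],
])

```text
t: 18.3
tool_pos: [0.684, -0.2454, 0.3787]
tool_rot: [-0.459, -3.108, -0.001]
contact_force: [0.3, -0.0, 0.9]
opening: -0.0004
grip_force: 0.5
```

>>> step_arm([
  [0,[-2,-0.3,0],0],
  [0,[-4,-0.6,0],0],
])

```text
t: 18.55
tool_pos: [0.6867, -0.2465, 0.3784]
tool_rot: [-0.457, -3.101, -0.004]
contact_force: [-12.4, 5.3, 4.4]
opening: 0.0001
grip_force: 6.5
```

>>> step_arm([
  [0,[-2,-0.4,0],0],
  [0,[-2,-0.4,0],0],
])

```text
t: 18.8
tool_pos: [0.6877, -0.2469, 0.3783]
tool_rot: [-0.456, -3.096, -0.007]
contact_force: [-15.5, 7.9, 7.3]
opening: -0.0002
grip_force: 8.6
```

At the stop: the force rises while the tool hardly moves. I'll release straight back, then go up and away.

>>> step_arm([
  [0,[5,-1,0],0],
  [0,[15,-4,0],0],
  [0,[20,-5,0],0],
  [0,[20,-5,0],0],
  [0,[20,-5,-25],0],
  [0,[20,-5,-60],0],
  [0,[20,-5,-80],0],
  [0,[20,-5,-80],0],
])

```text
t: 19.8
tool_pos: [0.669, -0.2473, 0.4613]
tool_rot: [0.459, 3.104, -0.002]
contact_force: [-0.3, -0.7, 0.3]
opening: 0.0001
grip_force: 0.0
```

>>> step_arm([
  [0,[40,0,0],0],
  [0,[95,0,0],0],
  [0,[150,0,0],0],
  [0,[200,0,0],0],
  [0,[240,0,0],0],
  [0,[240,0,0],0],
  [0,[240,0,0],0],
  [0,[240,0,0],0],
])

```text
t: 20.8
tool_pos: [0.4397, -0.1781, 0.4581]
tool_rot: [-0.459, -3.107, -0.001]
contact_force: [0.7, -0.4, 0.7]
opening: 0.0003
grip_force: 0.0
```

```bash
cat > chk.py <<'E'
from m import *
np.set_printoptions(precision=4,suppress=True)
o=monitor.get_obs();print(o['t'],o['tool_pos'],o['contact_force'])
for n in('top','scene'):
    im=snap(n,n+'9.png')
    i=eyes.camera_info(n)
    m=(im.min(2)>165).astype(np.uint8)
    u=proj(n,[.654,-.240,.19]).astype(int);print(n,'expected dripper px',u)
    x0,y0=u-45;m[:max(y0,0)]=0;m[y0+90:]=0;m[:,:max(x0,0)]=0;m[:,x0+90:]=0
    k,l,s,c=cv2.connectedComponentsWithStats(m)
    for j in np.argsort(-s[1:,4])[:3]+1: print(s[j],c[j])
    P=np.array([[.654+.052*np.cos(a),-.240+.052*np.sin(a),.224] for a in np.arange(0,6.3,.1)])
    q=np.array([proj(n,p) for p in P]);print('rim pred box',q.min(0),q.max(0))
E
python3 chk.py
```

```text
20.8 [ 0.4397 -0.1781  0.4581] [ 0.7013 -0.3737  0.6887]
top expected dripper px [322 165]
[ 277  120   78   68 2787] [315.8324 149.0416]
[277 182  27  28 376] [286.7181 199.8324]
[342 180  16  29 272] [349.8824 194.5478]
rim pred box [308.2826 146.6802] [341.2238 178.6019]
scene expected dripper px [267 132]
[ 222  115   64   62 1729] [253.8115 139.7935]
[281 139  31  38 558] [299.7885 162.2885]
[224  95   8   8  42] [227.0714  99.0714]
rim pred box [252.9517 115.2987] [281.7116 136.2136]
```

```bash
sed -i "s/im.min(2)>165/(im[:,:,0]>205)\&(im[:,:,0].astype(int)-im[:,:,2]>4)/" chk.py; python3 chk.py
```

```text
20.9 [ 0.4397 -0.1781  0.4583] [-0.0169 -0.0037  0.3443]
top expected dripper px [322 165]
[299 147  42  36 754] [324.5928 164.0292]
[303 206   3   4   4] [304.  207.5]
[307 201   2   2   2] [307.5 201.5]
rim pred box [308.2826 146.6802] [341.2238 178.6019]
scene expected dripper px [267 132]
[253 115  29  38 640] [266.7297 131.1625]
[224  96   7   7  32] [226.9062  99.6875]
[222 175   2   2   4] [222.5 175.5]
rim pred box [252.9517 115.2987] [281.7116 136.2136]
```

```bash
python3 -c "
from station import finish_job;print(finish_job())"
```

```text
the job is handed in; nothing more can be done
None
```

The job is handed in at about 21 s of the 64 s allowed: the scale with its cup is pushed home against the stop, the dripper is swung to its stop over the cup, and the arm is clear of everything; the hand-in returned no verdict.

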